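# Close up the loaded grinding jar on the shaker mill

### The job

The grinding jar on the shaker mill is loaded: close it up ready to run. Put its steel lid on and feel for the angle at which the lugs drop into the notches so that the lid sits fully home, then swing the hold-down clamp round over the lid and push its red handle down until it locks. Leave everything else on the bench where it is.

Things in the scene. Friction and masses are not known exactly. Their poses are not given: they have to be found in the camera images.
- lid: steel jar lid, 86 mm disc 8 mm thick; below it a chamfered round spigot 64 mm dia, 12 mm deep, and around the spigot, just under the disc, three brass lugs 120 degrees apart (first along +x), 8 mm wide, 5 mm tall. Origin: centre of the spigot's underside, z up; disc underside 12 mm, top 20 mm, boss top 44 mm above it. 0.28 to 0.56 kg; stands on its spigot on the bench
- lid_boss (a point): centre of the flat top of the lid's black round grip boss, 38 mm dia, 24 mm tall: grip it from above at any yaw; the clamp's foot presses here
- jar_mouth (a point): centre of the open steel jar's rim (84 mm outside, bore 68 mm), 145 mm above the bench; axes of the mill, NOT of the jar. The rim has six notches 60 degrees apart, 11 mm wide, 6 mm deep, for the lid's lugs. The jar stands at any angle, not measured (notches seen from above while open), in a tight blue nest: it turns only above 4 N m
- mill: shaker mill, fixed: blue housing, steel platform 280 x 340 mm, top 90 mm above the bench. Origin: centre of its underside; x to its back, y from jar to clamp. Jar axis at (0, -80) mm, clamp axis at (0, 40) mm. A lid put on at a wrong angle rides on its lugs 5 mm proud; pressed lightly and turned up to 60 degrees it drops in, its origin then 12 mm below the jar mouth
- clamp_axis (a point): on the vertical swivel axis of the hold-down clamp at the height of its arm pivot, 198 mm above the bench; axes of the mill. Open, the steel arm and the red handle stand up from here in a V, up to about 340 mm above the bench, so over the jar keep the gripper's long side within about 40 degrees of the mill's x
- clamp_swivel (a joint): turn of the clamp about the vertical, rad: 0 = hard stop, arm over the jar (mill's -y), handle towards +y; positive = counter-clockwise from above: at 1.5 the arm points to the mill's back, the handle to its front, clear for loading. Stays where left (friction 0.25 N m), range to 1.75
- clamp_handle (a joint): angle of the handle to the clamp's arm, rad: 1.99 = open, handle and arm each 57 degrees above level; 0 = dead centre of the toggle, both level; about -0.04 = handle down on its stop, locked over centre, where it stays. Between them the arm follows the handle. Closing takes up to about 8 N on the grip; the stop is hard
- handle_grip (a point): on the middle of the upper face of the red handle grip (18 mm wide, 16 mm thick, 74 mm long), on the clamp's side away from its arm; open: 80 mm from the swivel axis and 312 mm above the bench; locked: 112 mm and 230 mm. x across the handle, level; y outward along it; z out of the upper face. Pushing against z closes the clamp, pushing along x turns it
- foot: black rubber foot, 18 mm dia, on a spring plunger under the end of the clamp's arm, 120 mm from the swivel axis; 2.5 N/mm, 9 mm travel. Origin: centre of its lower face (clamped: on the middle of the lid's boss, pressed in 4 to 5 mm)
- spare_lid: spare lid of a larger jar: white plastic, 106 mm dia, 34 mm tall, no lugs; not wanted here
- blue_cup: blue plastic sample cup, 68 mm dia, 35 mm tall
- flask: conical glass flask, 74 mm dia, 110 mm tall
- sample_bottle: amber sample bottle, 48 mm dia, 85 mm tall
- spatula: steel lab spatula, 190 mm long, lying flat
- spanner: spanner, 150 mm long, lying flat
- weight: brass calibration weight, 28 mm dia, 41 mm tall

How it is judged (in metres and radians):
On the way:
1. the lid is on the jar, its lugs dropped into the notches (horizontal distance between lid and jar_mouth below 0.004 m and z of lid in the frame of jar_mouth below -0.0105 m and angle between lid's own z axis and vertical below 0.03 rad), for 0.2 s.
At the end, for the whole second after the job is handed in: lid fully home on the jar (centred to 4 mm, under 1.5 mm proud, tilt under 0.03 rad); clamp turned over it (swivel below 0.06 rad, foot within 8 mm of the lid's middle); handle down past dead centre (joint below -0.015 rad), foot pressing on the lid with over 5 N; lid at rest (all of step 1 and value of joint clamp_handle below -0.015 rad and value of joint clamp_swivel below 0.06 rad and horizontal distance between foot and lid below 0.008 m and contact force between foot and lid above 5 N and linear speed of lid below 0.01 m/s); the robot touches nothing.
It fails at once if another thing on the bench (spare lid, cup, flask, bottle, spatula, spanner, weight) is moved by more than 30 mm (distance of any of spare_lid, blue_cup, flask, sample_bottle, spatula, spanner, weight from where it was at the start of the episode above 0.03 m).
It also fails if it takes over 51 s, if anything falls off the work surface, if the arm or the gripper's body presses on something with over 40 N, if the wrist force passes 120 N, or if a joint passes its speed limit or range.

### The arm

A 6-joint arm with a two-finger parallel gripper is mounted at the origin on the work surface. World frame = base frame: x ahead of the robot, y to its left, z up, the work surface at z = 0. Lengths are in mm, angles in rad, forces in N, time in s.
With the tool pointing down it reaches from about 350 to 925 mm from the base axis. Payload 6.4 kg.
Tool frame: the origin (TCP) lies between the finger pads; the fingertips stand 11 mm ahead of it and the grasp point (between the pads) lies 8 mm behind it; z points along the fingers, y is the line along which they close (so a half turn about z gives the same grasp; the last joint's range is limited). The gripper opens to 94 mm and grips with 3 to 60 N. Pads are 16 mm wide; open, the fingers measure 119 mm over their backs; the gripper's body (75 mm by 177 mm) begins 78 mm behind the grasp point.
Start: joints at [-1.332, 0.245, 1.558, -0, 1.339, -0.174], TCP at [260.77, -595.41, 216.455] pointing down, gripper open.
Joint ranges: [-3.13, 3.13], [-1.02, 2.26], [0.13, 2.54], [-0.95, 4.09], [0.21, 2.88], [-2.74, 2.74]. Speed limits (rad/s): [2.57, 2.57, 3.14, 3.14, 3.14, 3.14].

### API

Orientations are given as a unit quaternion [w, x, y, z].
In Python, from rig import robot, job, read_camera, camera_model gives the robot as it stands (robot), with the cameras as plain functions and the job (job).
- The arm moves only by the tool send_path, called after "Emit:" as name(argument=value, ...), one argument or row to a line, values as JSON. Schema: {"type":"object","properties":{"deltas":{"type":"array","items":{"type":"array","prefixItems":[{"type":"array","items":{"type":"number"},"minItems":3,"maxItems":3},{"type":"number"},{"type":"number"}],"minItems":3,"maxItems":3},"minItems":1,"maxItems":12},"grip_force":{"type":"number"},"only":{"type":"string"},"quiet":{"type":"boolean"},"lines":{"type":"string"}},"required":["deltas"],"additionalProperties":false}. deltas is a list of rows, 1 to 12 of them, each written [[dx, dy, dz], turn, opening]: dx, dy, dz in fractions of the full range, 1 being 200 mm, then a turn about the tool's z in a scale on which 1.0 is 90 degrees, then the finger opening in mm; each row shifts and turns the commanded pose from where the row before left it, along the tool's axes as they then stand; what a row does not reach is not made up. A row lasts 1/8 s, in which the tool goes at most 62.5 mm and 0.188 rad, less where a joint would pass 70% of its speed; a pose out of reach is approached as far as the arm can. The fingers move at their own pace and stop on an object; grip_force is the grip in N (left out, the last holds). Time passes only in rows, so rows that do not move let the fingers close. The tool returns the time, the measured TCP pose, the force, the opening and the grip force at its end. only (a regular expression) keeps the lines of the reply that match it, lines (a string "A,B") keeps lines A to B, and quiet returns only ok. Shift and turn numbers lie between -1 and 1, and a call with a number outside is refused. Input that does not fit is refused with a message, and nothing moves.
- robot.get_obs(): the state, without advancing time (a new reading comes with each control period).
- read_camera(name): name is "scene" or "top" or "wrist"; returns the picture (400x640x3 uint8, red, green, blue); there is no depth.
- camera_model(name): a dict with "K" (3x3 intrinsics, pixels), "dist" ([k1, k2, p1, p2, k3] as OpenCV has them; the pictures are not rectified), "world_to_cam" (4x4, takes a point from world to camera coordinates). Camera axes: x right, y down, z forward; pixel columns grow to the right and rows downward; lengths in mm; the calibration is good to about 2 mm. A picture is of the moment at which its call begins: read the wrist's pose just before it. camera_model takes no time and is no camera call; for the wrist camera it gives the pose at the moment of the call.
- job.finish_job(): hands the job in; it is judged then, once.
The state is a dict: "time_s": time; "q": joint angles; "joint_vel": joint speeds; "tau": joint torques, N m; "tcp_pos": TCP position; "tcp_rot": TCP orientation; "force": force on the tool from outside, world axes, zero at the start; "wrist_torque": the same for the moment, N m; "gripper_width": finger opening in mm; "grasp_force": force on a finger pad.
Only numpy, scipy, OpenCV 4.12 (cv2) and the standard library are available. Lean on these libraries where they do the work, as an engineer would, in place of code of your own. Each camera call takes 0.05 s, during which the arm holds its last target. There are 200 camera calls.

## Working session

There is one attempt and no reset: what is moved stays moved. The work goes in short steps, Python scripts to look and compute and a tool call to move; the robot and the scene stay as the last step left them, time stands still between calls to the robot, and variables do not carry over. Pictures are saved under pics/ and viewed, at most 10 in all, crops included, and the job is handed in when it is done.

```bash
ls; mkdir -p pics
```

Run:
```python
from rig import robot, job, read_camera, camera_model
import cv2,numpy as np
o=robot.get_obs(); print(o)
for n in("scene","top"):
    cv2.imwrite(f"pics/{n}0.png",read_camera(n)[:,:,::-1])
    m=camera_model(n); print(n,np.round(m["K"],1).tolist(),m["dist"],np.round(m["world_to_cam"],3).tolist())
```

```text
pics
rig.py
{'time_s': 0.0, 'q': array([-1.33208370e+00,  2.45810131e-01,  1.55900079e+00, -1.30792590e-05,
        1.33866879e+00, -1.74112149e-01]), 'joint_vel': array([0.00036345, 0.00048067, 0.00168561, 0.00226684, 0.00091274,
       0.00063761]), 'tau': array([ 2.70237339e-03, -4.15825689e+01, -3.14605594e+01,  6.86580688e-02,
        3.30760935e-02, -1.48677773e-04]), 'tcp_pos': array([ 260.63670832, -594.83250157,  215.35496214]), 'tcp_rot': array([-9.42832303e-04,  9.78771748e-01,  2.04951155e-01, -3.68304311e-05]), 'force': array([0.73343998, 0.03552151, 0.48634167]), 'wrist_torque': array([ 0.0321764 , -0.05537869, -0.03992576]), 'grasp_force': 0.0, 'gripper_width': 94.06281172926471}
scene [[450.6, 0.0, 311.6], [0.0, 450.6, 190.8], [0.0, 0.0, 1.0]] [-0.06864313  0.          0.          0.          0.        ] [[-0.537, 0.844, -0.011, 297.279], [0.461, 0.282, -0.841, -124.578], [-0.707, -0.457, -0.54, 1938.468], [0.0, 0.0, 0.0, 1.0]]
top [[499.9, 0.0, 321.4], [0.0, 499.9, 195.6], [0.0, 0.0, 1.0]] [-0.00737317  0.          0.          0.          0.        ] [[0.009, -1.0, -0.01, 6.839], [-0.987, -0.007, -0.158, 561.631], [0.158, 0.011, -0.987, 1589.732], [0.0, 0.0, 0.0, 1.0]]
```

View pics/scene0.png

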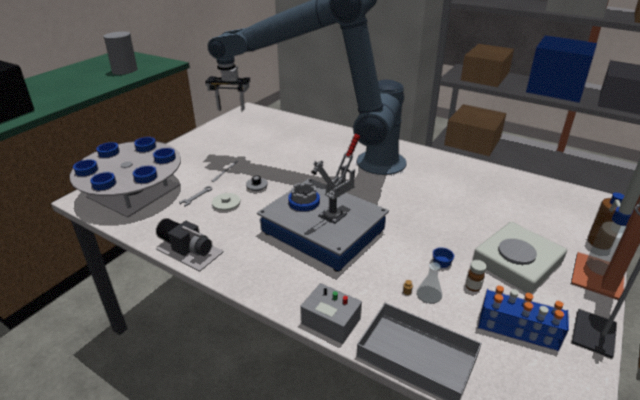

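View pics/top0.png

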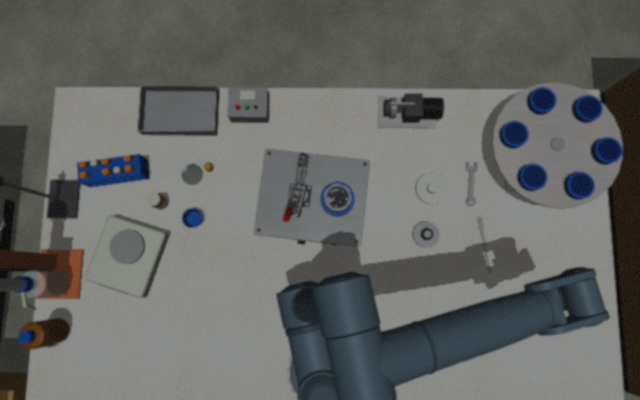

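The scene view shows the lid at (257,184), and the jar at (303,195) in its blue nest. In the top view the lid is at (426,234), the jar at (338,197), the clamp at (300,190) and the mill platform corners at about (267,150), (369,160), (360,243), (255,236). The clamp is open, with its arm to the back and its handle to the front.

Create h.py:
```python
from rig import robot, job, read_camera, camera_model
import cv2,numpy as np
def ray(m,p):
    K=np.array(m["K"]);T=np.array(m["world_to_cam"])
    u=cv2.undistortPoints(np.array([[p]],float),K,np.array(m["dist"],float))[0,0]
    d=T[:3,:3].T@np.array([u[0],u[1],1.]); c=-T[:3,:3].T@T[:3,3]
    return c,d/np.linalg.norm(d)
def plane(m,p,z):
    c,d=ray(m,p); return c+d*(z-c[2])/d[2]
def tri(rays):
    A=sum(np.eye(3)-np.outer(d,d) for c,d in rays); b=sum((np.eye(3)-np.outer(d,d))@c for c,d in rays)
    x=np.linalg.solve(A,b); return x,[np.linalg.norm((np.eye(3)-np.outer(d,d))@(x-c)) for c,d in rays]
def proj(m,X):
    T=np.array(m["world_to_cam"]);r=cv2.Rodrigues(T[:3,:3])[0]
    return cv2.projectPoints(np.array(X,float).reshape(-1,1,3),r,T[:3,3],np.array(m["K"]),np.array(m["dist"],float))[0][:,0]
def tool(dp):  # world vector -> tool axes
    from scipy.spatial.transform import Rotation as R
    w,x,y,z=robot.get_obs()["tcp_rot"]; return R.from_quat([x,y,z,w]).inv().apply(dp)
```

Run:
```python
from h import *
t=camera_model("top");s=camera_model("scene")
print("lid",tri([ray(t,(427,234)),ray(s,(257,181))]),plane(t,(426,234),20))
print("jar",tri([ray(t,(338,196)),ray(s,(304,188))]),plane(t,(338,197),145))
c=np.array([plane(t,p,90)[:2] for p in[(267,150),(369,160),(360,243),(255,236)]]);print(c,c.mean(0))
for i in range(4): d=c[(i+1)%4]-c[i];print(np.linalg.norm(d),np.degrees(np.arctan2(d[1],d[0])))
w=camera_model("wrist");T=w["world_to_cam"];print(-T[:3,:3].T@T[:3,3],T[2,:3],w["K"],w["dist"])
print(proj(w,[[260,-595,0]]))
```

```text
lid (array([ 438.16829077, -331.19363522,   26.9802315 ]), [np.float64(3.2876452973022983), np.float64(3.287645297302164)]) [ 440.56358157 -332.14076299   20.        ]
jar (array([542.74402212, -38.51360313, 147.53234164]), [np.float64(2.7683824877948386), np.float64(2.7683824877946295)]) [541.48255313 -40.96278259 145.        ]
[[ 702.18423791  187.48299874]
 [ 671.12679521 -141.33141591]
 [ 404.96432989 -111.46314032]
 [ 424.30272185  218.08390135]] [550.64452121  38.19308597]
330.27788909815644 -95.39573916895787
267.83310444279977 173.597157325766
330.11395923285386 86.64163564602772
279.56135678571013 -6.28421190279559
[ 322.01015279 -567.27022948  384.03045295] [-0.21299504 -0.09098292 -0.97280791] [[324.60177963   0.         321.69448103]
 [  0.         324.60177963 201.93239291]
 [  0.           0.           1.        ]] [0.01003535 0.         0.         0.         0.        ]
[[322.82594579 182.86895004]]
```

Run:
```python
from h import *
o=robot.get_obs();print(tool(np.array([438.,-331,230])-o["tcp_pos"]))
```

```text
[ 268.31429823 -170.61373694  -14.14067627]
```

Units first: shifts go in shares of 200 mm and turns go in shares of 90 degrees. So 45 mm is 0.225, 44 mm is 0.22.

Emit:
send_path(
  deltas=[
    [[0.225, -0.14, -0.01], 0, 94],
    [[0.225, -0.14, -0.01], 0, 94],
    [[0.225, -0.14, -0.01], 0, 94],
    [[0.225, -0.14, -0.01], 0, 94],
    [[0.225, -0.14, -0.01], 0, 94],
    [[0.22, -0.14, -0.01], 0, 94],
    [[0, 0, 0], 0, 94],
    [[0, 0, 0], 0, 94],
  ],
)

```text
time_s: 1.1
tcp_pos: [439.5, -333.8, 228.1]
tcp_rot: [-0.0, 0.979, 0.205, -0.0]
force: [0.1, -0.3, 0.5]
gripper_width: 94.0
grasp_force: 0.0
```

Run:
```python
from h import *
import pickle
m=camera_model("wrist");im=read_camera("wrist");pickle.dump((m,im),open("w1.pkl","wb"))
cv2.imwrite("pics/w1.png",im[:,:,::-1]);print(robot.get_obs()["tcp_pos"],tool([0,0,100]))
```

```text
[ 439.24715352 -334.24761339  228.15220225] [-4.29527786e-02 -3.63314426e-02 -9.99999842e+01]
```

View pics/w1.png

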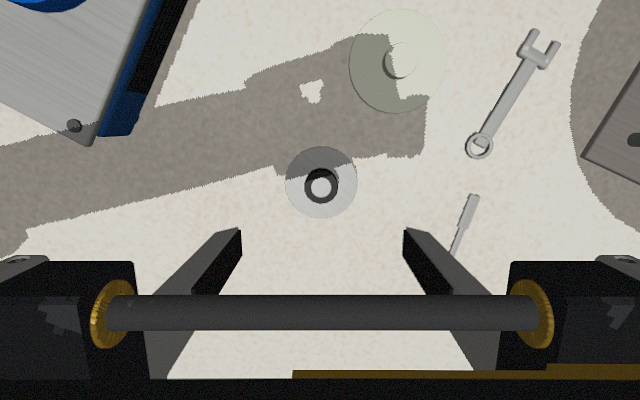

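The wrist view shows the lid's disc at about (321,183) and its black boss at about (321,186). The spare lid is clear of it at (397,62).

In the tool's units: 50 mm is 0.25.

Emit:
send_path(
  deltas=[
    [[0, 0, 0.25], 0, 94],
    [[0, 0, 0.25], 0, 94],
    [[0, 0, 0], 0, 94],
    [[0, 0, 0], 0, 94],
  ],
  lines="1,2",
)

```text
time_s: 1.65
tcp_pos: [440.2, -335.2, 130.3]
```

Run:
```python
from h import *
import pickle
m=camera_model("wrist");im=read_camera("wrist")
cv2.imwrite("pics/w2.png",im[:,:,::-1])
m1,i1=pickle.load(open("w1.pkl","rb"))
R=[];o=robot.get_obs()
for mm,ii in((m1,i1),(m,im)):
    g=(ii.max(2)<75).astype(np.uint8)
    p0=proj(mm,[[440,-332,44]])[0]
    cs,_=cv2.findContours(g,cv2.RETR_EXTERNAL,cv2.CHAIN_APPROX_NONE)
    for c in cs:
        (x,y),r=cv2.minEnclosingCircle(c)
        if np.hypot(x-p0[0],y-p0[1])<40 and r>6:
            e=cv2.fitEllipse(c);print("dark",x,y,r,e,p0)
            b=cv2.boundingRect(c);print(b)
    q=(mm,ii)
```

```text
dark 320.9615478515625 185.0 17.473196029663086 ((320.900390625, 185.13003540039062), (32.0875129699707, 34.41255187988281), 179.50326538085938) [321.48441913 186.09078644]
(305, 168, 33, 35)
dark 318.48577880859375 206.37203979492188 24.26297950744629 ((318.240234375, 206.52627563476562), (44.619056701660156, 47.88747787475586), 178.85865783691406) [319.1216666  208.55311134]
(295, 183, 47, 48)
```

View pics/w2.png

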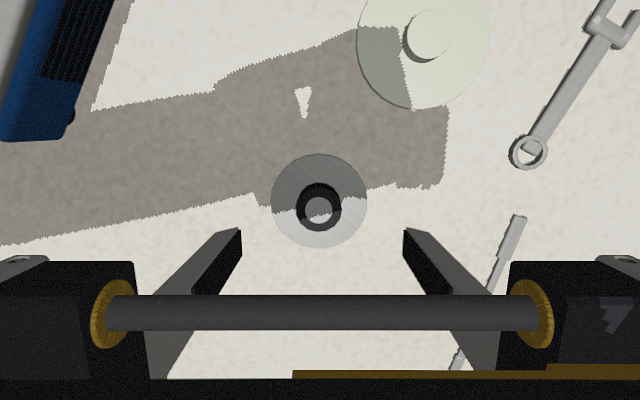

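The boss is at (318,206) in the lower view. The light insert on its top is at (319,209). Next I triangulate from both views.

Run:
```python
from h import *
import pickle
m1,i1=pickle.load(open("w1.pkl","rb"));m=camera_model("wrist")
print(tri([ray(m1,(320.9,185.1)),ray(m,(318.3,206.4))]), tri([ray(m1,(321,187)),ray(m,(319,209))]))
a=plane(m1,(320.9,185.1),36);b=plane(m,(318.3,206.4),36);print(a,b)
o=robot.get_obs();print(o["tcp_pos"],tool(np.r_[(a[:2]+b[:2])/2,35]-o["tcp_pos"]))
```

```text
(array([ 438.51265478, -332.1675451 ,   30.33805946]), [np.float64(0.2463509627916906), np.float64(0.2463509627918313)]) (array([ 436.8336974 , -333.29381767,   31.52114044]), [np.float64(0.4867118974900834), np.float64(0.4867118974900086)])
[ 439.39446537 -331.53294248   36.        ] [ 439.91850618 -331.8669514    36.        ]
[ 440.62227086 -335.43767507  131.03871583] [ 0.49226825 -4.1863167  96.02380285]
```

In the tool's units: 40 mm is 0.2, 15 mm is 0.075.

Emit:
send_path(
  deltas=[
    [[0.0025, -0.02, 0.2], 0, 94],
    [[0, 0, 0.2], 0, 94],
    [[0, 0, 0.075], 0, 94],
    [[0, 0, 0], 0, 30],
    [[0, 0, 0], 0, 30],
    [[0, 0, 0], 0, 30],
    [[0, 0, 0], 0, 30],
    [[0, 0, 0], 0, 30],
  ],
  grip_force=40,
)

```text
time_s: 2.7
tcp_pos: [438.8, -329.9, 33.8]
tcp_rot: [0.0, 0.979, 0.205, 0.0]
force: [0.4, -0.3, 1.0]
gripper_width: 47.4
grasp_force: 0.0
```

Emit:
send_path(
  deltas=[
    [[0, 0, 0], 0, 30],
    [[0, 0, 0], 0, 30],
    [[0, 0, 0], 0, 30],
    [[0, 0, 0], 0, 30],
  ],
  grip_force=40,
)

```text
time_s: 3.2
tcp_pos: [439.0, -330.2, 33.8]
tcp_rot: [0.001, 0.979, 0.205, 0.0]
force: [1.8, -3.4, 0.3]
gripper_width: 36.2
grasp_force: 40.0
```

Emit:
send_path(
  deltas=[
    [[0, 0, -0.2], 0, 30],
    [[0, 0, -0.3], 0, 30],
    [[0, 0, -0.3], 0, 30],
    [[0, 0, -0.3], 0, 30],
    [[0, 0, 0], 0, 30],
    [[0, 0, 0], 0, 30],
  ],
)

```text
time_s: 3.95
tcp_pos: [437.4, -328.2, 250.3]
tcp_rot: [-0.003, 0.979, 0.205, -0.001]
force: [-0.9, -0.1, -5.8]
gripper_width: 36.7
grasp_force: 40.0
```

Run:
```python
from h import *
o=robot.get_obs();print(tool(np.array([543.,-41,0])-o["tcp_pos"]))
```

```text
[ 212.36566612 -219.28442408  251.24445146]
```

In the tool's units: 39 mm is 0.195, -31.5 mm is -0.1575, -0.18 rad is -0.1146.

Emit:
send_path(
  deltas=[
    [[0.195, -0.1575, 0], 0, 30],
    [[0.195, -0.1575, 0], 0, 30],
    [[0.195, -0.1575, 0], 0, 30],
    [[0.195, -0.1575, 0], 0, 30],
    [[0, 0, 0], -0.1146, 30],
    [[0, 0, 0], -0.1146, 30],
    [[0, 0, 0], -0.1146, 30],
    [[0, 0, 0], 0, 30],
    [[0, 0, 0], 0, 30],
    [[0, 0, 0], 0, 30],
  ],
)

```text
time_s: 5.2
tcp_pos: [530.6, -151.6, 252.6]
tcp_rot: [-0.001, 0.889, 0.458, -0.0]
force: [0.3, 0.9, -4.8]
gripper_width: 36.2
grasp_force: 40.0
```

Run:
```python
from h import *
import pickle
m=camera_model("wrist");im=read_camera("wrist");pickle.dump((m,im),open("w3.pkl","wb"))
cv2.imwrite("pics/w3.png",im[:,:,::-1]);print(proj(m,[[543,-41,145]]))
```

```text
[[255.55028691  86.86164154]]
```

View pics/w3.png

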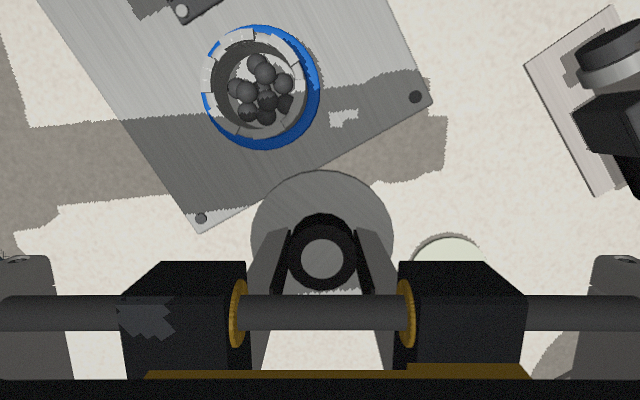

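The jar is at about (257,85), inside the blue nest ring that spans x 202–320. I need a crop to find the rim edges and the notches.

Run:
```python
from h import *
import pickle
m,im=pickle.load(open("w3.pkl","rb"))
c=cv2.resize(im[15:160,185:335],None,fx=4,fy=4,interpolation=cv2.INTER_CUBIC)
cv2.imwrite("pics/w3c.png",c[:,:,::-1])
```

```text
(no output)
```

View pics/w3c.png

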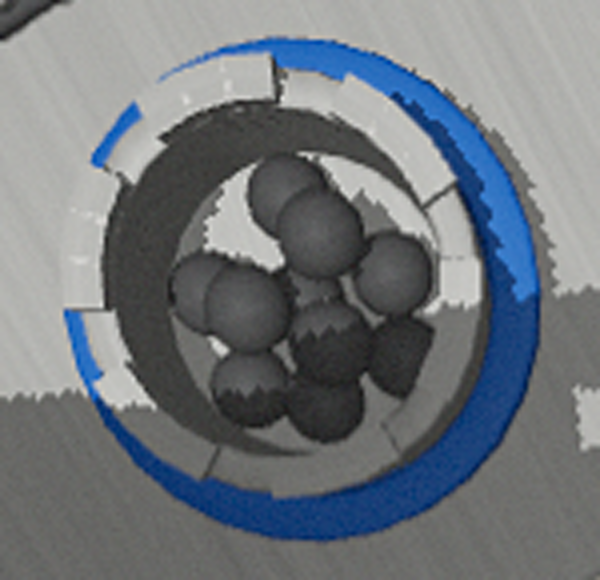

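The jar rim shows six notches. Outer rim points in the crop are (272,53), (220,60), (140,100), (75,200), (63,250), (65,308), (345,75), (400,120), (455,185), (490,285), (205,478), (270,497) and (400,457). I'll get a second view nearer, and find the rim in both with a fit.

In the tool's units: -40 mm is -0.2, 10 mm is 0.05.

Emit:
send_path(
  deltas=[
    [[0.05, -0.2, 0], 0, 30],
    [[0, 0, 0], 0, 30],
    [[0, 0, 0], 0, 30],
    [[0, 0, 0], 0, 30],
  ],
  lines="1,2",
)

```text
time_s: 5.75
tcp_pos: [504.6, -121.0, 253.7]
```

Run:
```python
from h import *
import pickle
m=camera_model("wrist");im=read_camera("wrist");pickle.dump((m,im),open("w4.pkl","wb"))
m3,i3=pickle.load(open("w3.pkl","rb"))
P=np.array([(272,53),(220,60),(140,100),(75,200),(63,250),(65,308),(345,75),(400,120),(455,185),(490,285),(205,478),(270,497),(400,457)],float)
P=P/4+[185-.4,15-.4]
X=np.array([plane(m3,p,145)[:2] for p in P])
A=np.c_[2*X,np.ones(len(X))];s=np.linalg.lstsq(A,(X**2).sum(1),rcond=None)[0]
r=np.sqrt(s[2]+s[:2]@s[:2]);print(s[:2],r,np.round(np.hypot(*(X-s[:2]).T)-r,1))
p=proj(m,[[*s[:2],145]])[0].astype(int);print(p)
x0,y0=max(p[0]-75,0),max(p[1]-72,0)
c=cv2.resize(im[y0:y0+145,x0:x0+150],None,fx=4,fy=4,interpolation=cv2.INTER_CUBIC);print(x0,y0)
cv2.imwrite("pics/w4c.png",c[:,:,::-1])
```

```text
[541.68859199 -39.23550769] 41.88409877502806 [ 0.6  0.1 -0.1 -0.3  0.3  0.6 -0.1 -1.5 -0.5  1.7 -0.7 -0.  -0.2]
[301  98]
226 26
```

View pics/w4c.png

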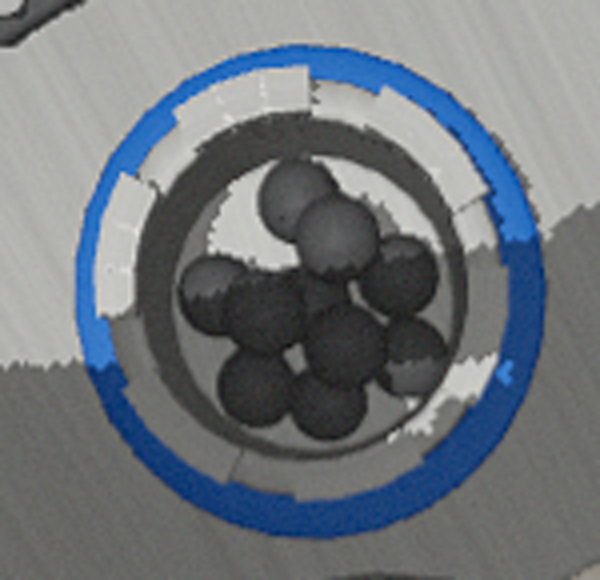

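The second view is sharper, with rim points at (308,66), (240,78), (178,118), (120,175), (97,245), (383,90), (490,193), (508,310), (232,480) and (420,462).

Run:
```python
from h import *
import pickle
m3,_=pickle.load(open("w3.pkl","rb"));m4,_=pickle.load(open("w4.pkl","rb"))
P3=np.array([(272,53),(220,60),(140,100),(75,200),(63,250),(65,308),(345,75),(455,185),(205,478),(270,497),(400,457)],float)/4+[184.6,14.6]
P4=np.array([(308,66),(240,78),(178,118),(120,175),(97,245),(98,315),(383,90),(440,133),(490,193),(508,310),(232,480),(420,462)],float)/4+[225.6,25.6]
def fit(m,P,z):
    X=np.array([plane(m,p,z)[:2] for p in P]);A=np.c_[2*X,np.ones(len(X))];s=np.linalg.lstsq(A,(X**2).sum(1),rcond=None)[0]
    return s[:2],np.sqrt(s[2]+s[:2]@s[:2])
R=[]
for m,P in((m3,P3),(m4,P4)):
    c,r=fit(m,P,145);print(c,r);R.append(ray(m,proj(m,[[*c,145]])[0]))
print(tri(R))
j=np.mean([fit(m3,P3,145)[0],fit(m4,P4,145)[0]],0)
# notch angles from two edges in view 4 (top notch: crop x 308..383)
for a,b in(((308,66),(383,90)),((178,118),(120,175))):
    A=[plane(m4,np.array(q)/4+[225.6,25.6],145)[:2]-j for q in(a,b)];print([np.degrees(np.arctan2(v[1],v[0])) for v in A])
o=robot.get_obs();print(j,o["tcp_pos"],tool(np.r_[j,182]-o["tcp_pos"]),tool([1,0,0]))
```

```text
[541.60735688 -38.94448406] 41.777717176061856
[541.6937209  -38.83887955] 41.72208033778743
(array([541.64201699, -38.86800245, 144.84505611]), [np.float64(0.06703732935591587), np.float64(0.06703732935603605)])
[np.float64(52.1256049207324), np.float64(31.05559901429257)]
[np.float64(90.78912120162512), np.float64(112.82800612675616)]
[541.65053889 -38.8916818 ] [ 504.53372992 -120.90985088  253.60888138] [ 88.34167759 -17.35065782  71.60427454] [5.79941747e-01 8.14657905e-01 2.60217501e-04]
```

In the tool's units: 44 mm is 0.22, 30 mm is 0.15.

Emit:
send_path(
  deltas=[
    [[0.22, -0.045, 0], 0, 30],
    [[0.22, -0.0425, 0], 0, 30],
    [[0, 0, 0.15], 0, 30],
    [[0, 0, 0.15], 0, 30],
    [[0, 0, 0], 0, 30],
    [[0, 0, 0], 0, 30],
    [[0, 0, 0], 0, 30],
    [[0, 0, 0], 0, 30],
  ],
)

```text
time_s: 6.8
tcp_pos: [541.6, -38.9, 194.7]
tcp_rot: [0.001, 0.889, 0.458, 0.001]
force: [-0.6, -0.6, -4.4]
gripper_width: 36.0
grasp_force: 40.0
```

Run:
```python
from h import *
o=robot.get_obs();print(tool(np.array([541.65,-38.9,172])-o["tcp_pos"]))
im=read_camera("wrist");cv2.imwrite("pics/w5.png",im[:,:,::-1])
```

```text
[1.23416598e-03 5.93775668e-02 2.27220286e+01]
```

View pics/w5.png

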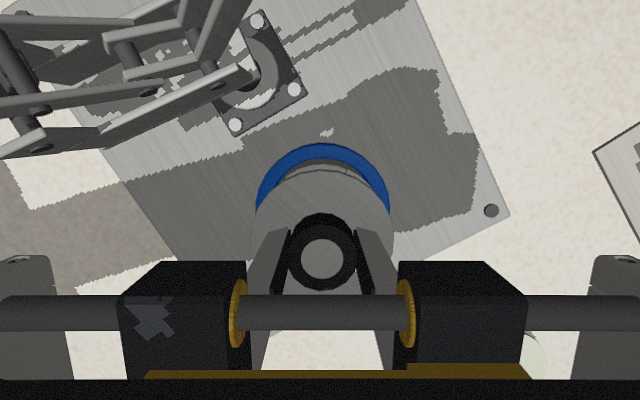

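The lid (322,240) is centred over the blue nest ring, and the clamp is clear at upper left. Now I lower it gently.

In the tool's units: 12 mm is 0.06, 6 mm is 0.03.

Emit:
send_path(
  deltas=[
    [[0, 0, 0.06], 0, 30],
    [[0, 0, 0.03], 0, 30],
    [[0, 0, 0.015], 0, 30],
    [[0, 0, 0.01], 0, 30],
    [[0, 0, 0], 0, 30],
    [[0, 0, 0], 0, 30],
    [[0, 0, 0], 0, 30],
  ],
)

```text
time_s: 7.72
tcp_pos: [540.8, -38.5, 171.6]
tcp_rot: [-0.0, 0.889, 0.459, -0.0]
force: [-6.3, 1.1, 3.7]
gripper_width: 36.6
grasp_force: 40.0
```

In the tool's units: 1 mm is 0.005, -0.06 rad is -0.0382.

Emit:
send_path(
  deltas=[
    [[0, 0, 0.005], -0.0382, 30],
    [[0, 0, 0], -0.0382, 30],
    [[0, 0, 0], -0.0382, 30],
    [[0, 0, 0], 0, 30],
  ],
)

```text
time_s: 8.22
tcp_pos: [542.5, -38.6, 171.7]
tcp_rot: [0.001, 0.844, 0.536, 0.002]
force: [-0.2, 1.9, 6.2]
gripper_width: 36.4
grasp_force: 40.0
```

Emit:
send_path(
  deltas=[
    [[0, 0, 0], -0.0382, 30],
    [[0, 0, 0], -0.0382, 30],
    [[0, 0, 0], -0.0382, 30],
    [[0, 0, 0], 0, 30],
  ],
)

```text
time_s: 8.72
tcp_pos: [542.5, -38.5, 171.5]
tcp_rot: [0.001, 0.792, 0.61, 0.002]
force: [-1.1, 0.5, 4.8]
gripper_width: 36.0
grasp_force: 40.0
```

In the tool's units: 0.5 mm is 0.0025, -0.06 rad is -0.0382.

Emit:
send_path(
  deltas=[
    [[0, 0, 0.0025], -0.0382, 30],
    [[0, 0, 0], -0.0382, 30],
    [[0, 0, 0], 0, 30],
  ],
)

```text
time_s: 9.1
tcp_pos: [540.7, -38.5, 168.4]
tcp_rot: [-0.0, 0.755, 0.656, -0.0]
force: [0.0, -0.4, -5.5]
gripper_width: 36.6
grasp_force: 40.0
```

Emit:
send_path(
  deltas=[
    [[0, 0, 0], -0.0382, 30],
    [[0, 0, 0], -0.0382, 30],
    [[0, 0, 0], 0, 30],
  ],
)

```text
time_s: 9.48
tcp_pos: [541.2, -39.1, 168.3]
tcp_rot: [0.001, 0.715, 0.699, 0.0]
force: [3.0, -3.1, -7.0]
gripper_width: 36.5
grasp_force: 40.0
```

Emit:
send_path(
  deltas=[
    [[0, 0, 0], -0.0382, 30],
    [[0, 0, 0], -0.0382, 30],
    [[0, 0, 0], 0, 30],
  ],
)

```text
time_s: 9.85
tcp_pos: [541.3, -41.0, 168.6]
tcp_rot: [0.002, 0.671, 0.742, -0.002]
force: [1.8, -8.9, -7.4]
gripper_width: 36.2
grasp_force: 40.0
```

The lid dropped at 9.1 s. I overturned slightly after that, so I turn back and press it home.

In the tool's units: 1 mm is 0.005, 0.1 rad is 0.0637.

```bash
python3 -c "
from h import *
o=robot.get_obs();print(o['wrist_torque'])"
```

```text
[-1.85599423 -0.71553154 -0.48561067]
```

Emit:
send_path(
  deltas=[
    [[0, 0, 0], 0.0637, 30],
    [[0, 0, 0], 0.0637, 30],
    [[0, 0, 0], 0, 30],
    [[0, 0, 0.005], 0, 30],
    [[0, 0, 0.005], 0, 30],
    [[0, 0, 0], 0, 30],
    [[0, 0, 0], 0, 30],
  ],
)

```text
time_s: 10.72
tcp_pos: [541.2, -39.4, 167.7]
tcp_rot: [0.001, 0.741, 0.672, -0.001]
force: [-1.2, -4.3, -0.2]
gripper_width: 36.1
grasp_force: 40.0
```

```bash
python3 -c "
from h import *
o=robot.get_obs();print(o['wrist_torque'])"
```

```text
[-1.20716082  0.39788717  0.53897528]
```

In the tool's units: 1 mm is 0.005, -0.05 rad is -0.0318.

Emit:
send_path(
  deltas=[
    [[0, 0, 0.005], -0.0318, 30],
    [[0, 0, 0.005], 0, 30],
    [[0, 0, 0], 0, 30],
    [[0, 0, 0], 0.0318, 30],
    [[0, 0, 0.005], 0.0255, 30],
    [[0, 0, 0], -0.0255, 30],
    [[0, 0, 0], 0, 30],
  ],
)

```text
time_s: 11.6
tcp_pos: [541.7, -38.9, 166.6]
tcp_rot: [0.001, 0.741, 0.671, 0.0]
force: [-5.7, -3.3, 10.6]
gripper_width: 36.4
grasp_force: 40.0
```

```bash
python3 -c "
from h import *
o=robot.get_obs();print(o['wrist_torque'])"
```

```text
[-0.41406634  1.29567981  0.10840776]
```

In the tool's units: -55 mm is -0.275, -40 mm is -0.2.

Emit:
send_path(
  deltas=[
    [[0, 0, -0.01], 0, 94],
    [[0, 0, 0], 0, 94],
    [[0, 0, 0], 0, 94],
    [[0, 0, 0], 0, 94],
    [[0, 0, 0], 0, 94],
    [[0, 0, -0.2], 0, 94],
    [[0, 0, -0.275], 0, 94],
    [[0, 0, -0.275], 0, 94],
    [[0, 0, -0.275], 0, 94],
    [[0, 0, 0], 0, 94],
    [[0, 0, 0], 0, 94],
  ],
)

```text
time_s: 12.98
tcp_pos: [540.6, -38.5, 369.9]
tcp_rot: [-0.001, 0.741, 0.672, -0.0]
force: [0.3, 0.4, -0.4]
gripper_width: 93.8
grasp_force: 0.0
```

```bash
python3 - <<'E'
from h import *
C=[]
for n in("top","scene","wrist"):
    m=camera_model(n);im=read_camera(n)
    if n=="wrist":cv2.imwrite("pics/w6.png",im[:,:,::-1])
    r=im.astype(int);g=((r[...,0]>90)&(r[...,1]<60)&(r[...,2]<60)).astype(np.uint8)
    k,l,s,c=cv2.connectedComponentsWithStats(g)
    for i in range(1,k):
        if s[i,4]>15: print(n,s[i],c[i])
E
```

```text
top [283 216   6   5  25] [285.44 218.2 ]
scene [346 136  12  20  59] [351.3220339  145.54237288]
wrist [125   0  34  27 783] [142.59259259  11.60153257]
wrist [158   0  21  34 531] [168.92843691  16.22410546]
wrist [179   5  17  35 450] [187.40888889  22.65555556]
wrist [198  13  15  31 374] [204.2540107   28.39304813]
wrist [209  19  18  30 339] [219.39233038  34.41887906]
wrist [228  25  11  26 229] [233.23144105  38.14847162]
```

View pics/w6.png

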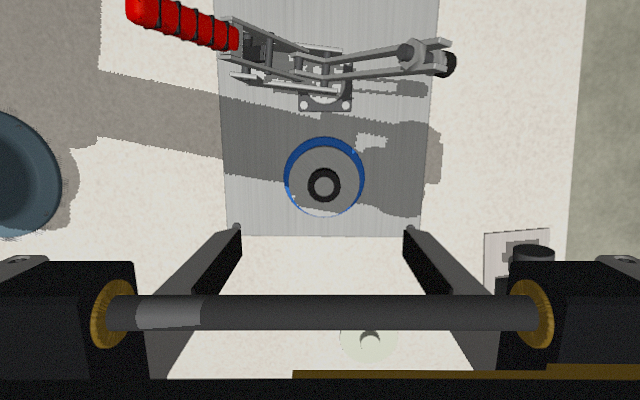

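The lid sits centred in the nest at (324,185). The red handle runs from (128,5) to (237,38), and the arm points right to the foot at (447,63). I compare this with the geometry.

Run:
```python
from h import *
w=camera_model("wrist");s=camera_model("scene");t=camera_model("top")
for sp in((351.3,145.5),(346.5,155.5),(357,136.5)): print("scene-z",plane(s,sp,312))
print("mid",tri([ray(w,(187,23)),ray(s,(351.3,145.5))]))
print("inner",tri([ray(w,(236,38)),ray(s,(346.5,155.5))]))
print("boss",plane(w,(324,185),177))
print("foot",plane(w,(447,63),280))
a=np.radians(-5.4);ax=np.array([541.65-120*np.sin(a),-38.9+120*np.cos(a)])
h=np.radians(90-5.4+86);g=np.r_[ax+80*np.array([np.cos(h),np.sin(h)]),312];print(ax,g)
for m in(w,s,t):print(proj(m,[g]))
d=[np.r_[ax+(80+k*20.15)*np.array([np.cos(h),np.sin(h)]),312-8*.545+k*31.0] for k in(-1,1)];print(d)
for m in(w,s,t):print(proj(m,d))
```

```text
scene-z [476.03523552  99.43256092 312.        ]
scene-z [540.84493669 118.07316573 312.        ]
scene-z [410.64168732  85.06134765 312.        ]
mid (array([469.19213995,  98.14939002, 309.80533854]), [np.float64(2.2496858930052), np.float64(2.249685893005183)])
inner (array([492.24153269,  94.02941856, 283.55614704]), [np.float64(1.4900424184651704), np.float64(1.4900424184652945)])
boss [542.11057363 -36.54207676 177.        ]
foot [642.46738494  64.11845335 280.        ]
[552.9429976   80.56743575] [474.01722467  93.63351273 312.        ]
[[197.70084774  31.92244944]]
[[349.95277304 144.80187406]]
[[289.74786537 211.6393896 ]]
[array([493.89665373,  90.34249459, 276.64      ]), array([454.13779561,  96.92453087, 338.64      ])]
[[243.03702735  47.3058841 ]
 [142.73320833  15.59983019]]
[[345.58667263 157.22511816]
 [354.24176611 134.84517834]]
[[291.97515751 206.18411064]
 [287.64545858 217.78681287]]
```

In the tool's units: 43 mm is 0.215, 42 mm is 0.21, -0.186 rad is -0.1184.

Emit:
send_path(
  deltas=[
    [[0, 0, -0.075], 0, 50],
    [[0.215, -0.135, 0], 0, 50],
    [[0.215, -0.135, 0], 0, 50],
    [[0.21, -0.1375, 0], 0, 50],
    [[0, 0, 0], -0.1184, 50],
    [[0, 0, 0], -0.1184, 50],
    [[0, 0, 0], -0.1184, 50],
    [[0, 0, 0], -0.1184, 50],
    [[0, 0, 0], -0.1184, 50],
    [[0, 0, 0], -0.1184, 50],
    [[0, 0, 0], -0.1184, 50],
    [[0, 0, 0], -0.1184, 50],
  ],
)

```text
time_s: 14.62
tcp_pos: [472.4, 96.8, 386.6]
tcp_rot: [0.0, 0.087, 0.996, 0.0]
force: [-0.3, 0.8, -0.0]
gripper_width: 49.9
grasp_force: 0.0
```

Emit:
send_path(
  deltas=[
    [[0, 0, 0], 0, 50],
    [[0, 0, 0], 0, 50],
  ],
)

```text
time_s: 14.88
tcp_pos: [472.4, 96.8, 386.3]
tcp_rot: [0.0, 0.092, 0.996, 0.0]
force: [-0.6, -1.2, -0.3]
gripper_width: 50.0
grasp_force: 0.0
```

Run:
```python
from h import *
im=read_camera("wrist");cv2.imwrite("pics/w7.png",im[:,:,::-1])
o=robot.get_obs();print(o['q'],tool([1,0,0]),tool(np.array([472,97,300.])-o["tcp_pos"]))
```

```text
[-3.35653961e-02 -2.48609694e-01  1.74752109e+00  2.39352005e-05
  1.64251942e+00 -1.42149345e+00] [-9.83326441e-01  1.81849070e-01  1.62551340e-04] [ 0.39188506  0.11981637 86.1823024 ]
```

View pics/w7.png

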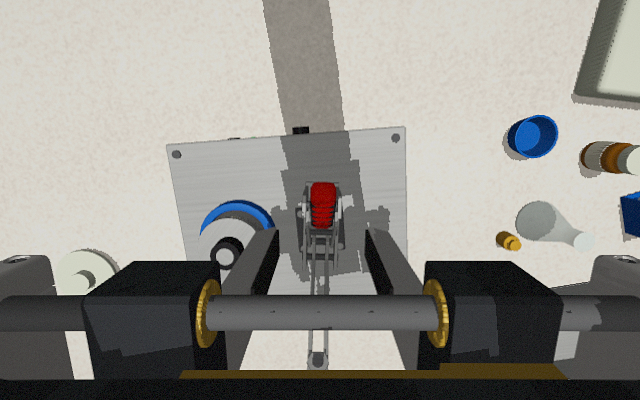

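The red handle (323,205) is centred between the open fingers, aligned with them. I lower to straddle it, narrow the opening and begin the arc.

In the tool's units: 44 mm is 0.22, 40 mm is 0.2.

Emit:
send_path(
  deltas=[
    [[0, 0, 0.2], 0, 50],
    [[0, 0, 0.22], 0, 50],
    [[0, 0, 0], 0, 30],
    [[0, 0, 0], 0, 30],
    [[0, 0, 0], 0, 30],
  ],
  grip_force=10,
)

```text
time_s: 15.55
tcp_pos: [473.4, 96.8, 304.4]
tcp_rot: [0.002, 0.09, 0.996, 0.0]
force: [0.9, 0.2, 0.0]
gripper_width: 30.2
grasp_force: 0.0
```

Emit:
send_path(
  deltas=[
    [[-0.0025, 0.035, 0], 0.0573, 30],
    [[-0.0025, 0.035, 0], 0.0573, 30],
    [[-0.0025, 0.035, 0], 0.0573, 30],
    [[-0.0025, 0.035, 0], 0.0573, 30],
  ],
)

```text
time_s: 16.05
tcp_pos: [483.6, 122.0, 303.9]
tcp_rot: [0.001, 0.269, 0.963, -0.001]
force: [-1.7, -4.2, 2.0]
gripper_width: 30.3
grasp_force: 1.7
```

In the tool's units: 7.2 mm is 0.036, -0.5 mm is -0.0025, 0.09 rad is 0.0573.

Emit:
send_path(
  deltas=[
    [[-0.0025, 0.036, 0], 0.0573, 30],
    [[-0.0025, 0.036, 0], 0.0573, 30],
    [[-0.0025, 0.036, 0], 0.0573, 30],
    [[-0.0025, 0.036, 0], 0.0573, 30],
    [[-0.0025, 0.036, 0], 0.0573, 30],
    [[-0.0025, 0.036, 0], 0.0573, 30],
    [[-0.0025, 0.036, 0], 0.0573, 30],
    [[-0.0025, 0.036, 0], 0.0573, 30],
    [[0, 0, 0], 0, 30],
  ],
)

```text
time_s: 17.18
tcp_pos: [528.8, 156.9, 303.4]
tcp_rot: [0.001, 0.589, 0.808, 0.001]
force: [-0.4, 0.1, 0.2]
gripper_width: 30.1
grasp_force: 0.0
```

Emit:
send_path(
  deltas=[
    [[-0.0025, 0.036, 0], 0.0573, 30],
    [[-0.0025, 0.036, 0], 0.0573, 30],
    [[-0.0025, 0.036, 0], 0.0573, 30],
    [[0, 0, 0], 0, 30],
  ],
)

```text
time_s: 17.68
tcp_pos: [549.8, 159.9, 302.7]
tcp_rot: [0.001, 0.692, 0.722, 0.001]
force: [-0.4, 0.4, -0.6]
gripper_width: 29.9
grasp_force: 0.0
```

In the tool's units: 6 mm is 0.03, 5 mm is 0.025, 0.08 rad is 0.0509.

Emit:
send_path(
  deltas=[
    [[-0.0025, 0.03, 0], 0.0509, 30],
    [[-0.0025, 0.025, 0], 0.0382, 30],
  ],
)

```text
time_s: 17.92
tcp_pos: [559.9, 159.4, 302.6]
tcp_rot: [-0.001, 0.741, 0.671, 0.0]
force: [-3.6, 1.6, 0.7]
gripper_width: 30.1
grasp_force: 1.8
```

Emit:
send_path(
  deltas=[
    [[0, 0.02, 0], 0, 30],
  ],
)

```text
time_s: 18.05
tcp_pos: [564.0, 159.0, 302.4]
tcp_rot: [-0.001, 0.741, 0.672, 0.0]
force: [-3.5, 2.3, 2.1]
gripper_width: 29.5
grasp_force: 1.8
```

Emit:
send_path(
  deltas=[
    [[0, 0.01, 0], 0, 30],
    [[0, 0, 0], 0, 30],
  ],
)

```text
time_s: 18.3
tcp_pos: [566.4, 158.3, 302.0]
tcp_rot: [0.0, 0.741, 0.671, 0.0]
force: [-3.2, 1.6, 1.2]
gripper_width: 30.3
grasp_force: 1.2
```

Run:
```python
from h import *
im=read_camera("wrist");cv2.imwrite("pics/w8.png",im[:,:,::-1])
```

```text
(no output)
```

View pics/w8.png

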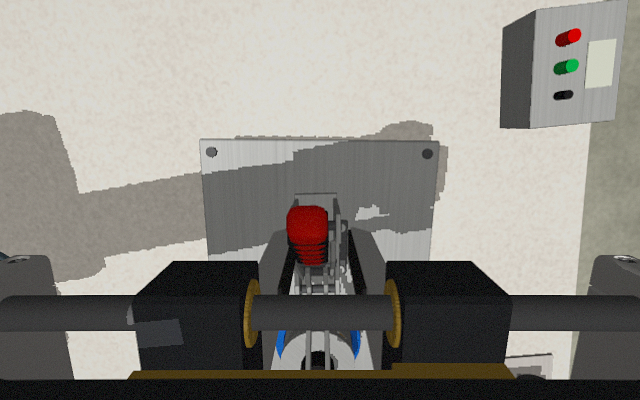

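The handle at (307,235) rests against the left finger and is nearly square to the mill, with a little turn left. I keep pushing until the force rises at the stop.

In the tool's units: 3 mm is 0.015.

Emit:
send_path(
  deltas=[
    [[0, 0.015, 0], 0, 30],
    [[0, 0, 0], 0, 30],
  ],
)

```text
time_s: 18.6
tcp_pos: [569.2, 158.3, 302.0]
tcp_rot: [-0.0, 0.742, 0.671, -0.0]
force: [-3.9, 2.7, 1.1]
gripper_width: 29.7
grasp_force: 2.0
```

Emit:
send_path(
  deltas=[
    [[0, 0.015, 0], 0, 30],
    [[0, 0, 0], 0, 30],
  ],
)

```text
time_s: 18.85
tcp_pos: [569.6, 158.4, 301.8]
tcp_rot: [-0.003, 0.741, 0.671, -0.003]
force: [-14.3, 3.2, 6.6]
gripper_width: 30.5
grasp_force: 7.0
```

Emit:
send_path(
  deltas=[
    [[0, 0.015, 0], 0, 30],
    [[0, 0, 0], 0, 30],
  ],
)

```text
time_s: 19.1
tcp_pos: [571.1, 158.2, 301.7]
tcp_rot: [-0.004, 0.741, 0.671, -0.004]
force: [-19.8, 3.6, 7.3]
gripper_width: 32.6
grasp_force: 10.0
```

The stop is reached. I back off, rise above the handle and close the fingers.

Units first: shifts go in shares of 200 mm and turns go in shares of 90 degrees. So -35 mm is -0.175, -30 mm is -0.15.

Emit:
send_path(
  deltas=[
    [[0, -0.045, 0], 0, 34],
    [[0, 0, -0.175], 0, 34],
    [[0, 0, -0.15], 0, 34],
    [[-0.05, 0, 0], 0, 0],
    [[0, 0, 0], 0, 0],
    [[0, 0, 0], 0, 0],
    [[0, 0, 0], 0, 0],
    [[0, 0, 0], 0, 0],
  ],
)

```text
time_s: 20.1
tcp_pos: [565.2, 148.5, 366.4]
tcp_rot: [-0.0, 0.742, 0.671, -0.0]
force: [0.5, 0.0, 0.2]
gripper_width: 0.9
grasp_force: 0.0
```

Run:
```python
from h import *
im=read_camera("wrist");cv2.imwrite("pics/w9.png",im[:,:,::-1])
```

```text
(no output)
```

View pics/w9.png

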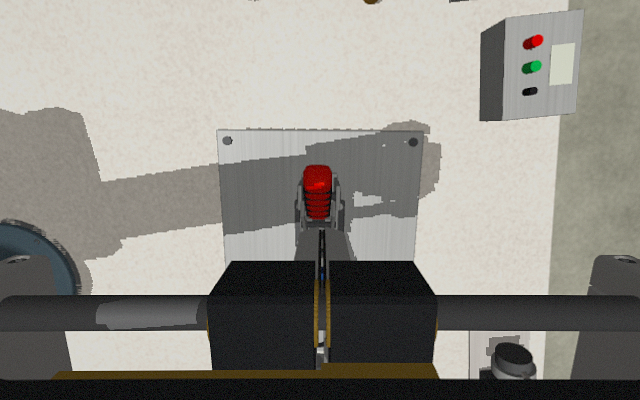

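The handle (317,195) lies straight ahead of the closed fingers (322,240), about 2.5 mm to one side. I correct that, descend and push along the handle's arc.

In the tool's units: 30 mm is 0.15, -2.5 mm is -0.0125.

Emit:
send_path(
  deltas=[
    [[0, -0.0125, 0.15], 0, 0],
    [[0, 0, 0.09], 0, 0],
    [[0, 0, 0], 0, 0],
  ],
  grip_force=20,
)

```text
time_s: 20.52
tcp_pos: [562.2, 148.5, 317.4]
tcp_rot: [-0.001, 0.742, 0.671, -0.001]
force: [-0.7, -0.1, 0.1]
gripper_width: 0.1
grasp_force: 0.0
```

Emit:
send_path(
  deltas=[
    [[0.035, 0, 0.02], 0, 0],
    [[0.03, 0, 0.03], 0, 0],
    [[0.03, 0, 0.035], 0, 0],
    [[0, 0, 0], 0, 0],
  ],
)

```text
time_s: 21.02
tcp_pos: [564.6, 168.5, 301.0]
tcp_rot: [-0.001, 0.741, 0.671, 0.0]
force: [0.1, 0.5, 0.2]
gripper_width: 0.2
grasp_force: 0.0
```

Emit:
send_path(
  deltas=[
    [[0.03, 0, 0.04], 0, 0],
    [[0.03, 0, 0.05], 0, 0],
    [[0, 0, 0], 0, 0],
  ],
)

```text
time_s: 21.4
tcp_pos: [565.2, 180.3, 282.3]
tcp_rot: [-0.001, 0.741, 0.671, -0.001]
force: [0.2, 0.3, -0.3]
gripper_width: 0.2
grasp_force: 0.0
```

That was more pictures than the 10 allowed, so I'm viewing no more and measuring numerically from the red mask instead.

Create red.py:
```python
from h import *
a=np.radians(84.6);A=np.array([553.5,81.])
for n in("wrist","scene"):
    m=camera_model(n);im=read_camera(n).astype(int)
    g=((im[...,0]>80)&(im[...,1]<60)&(im[...,2]<60)).astype(np.uint8)
    g[:, :][...]=g; y,x=np.nonzero(g)
    f=proj(m,[np.r_[A+80*np.array([np.cos(a),np.sin(a)]),312],np.r_[A+112*np.array([np.cos(a),np.sin(a)]),230]])
    k=(abs(x-f[:,0].mean())<130)&(abs(y-f[:,1].mean())<90)
    if n=="wrist": k&=(abs(x-320)<60)
    else: k&=(abs(x-f[:,0].mean())<20)&(abs(y-f[:,1].mean())<30)
    x,y=x[k],y[k];print(n,"red px",len(x),"x",x.min(),x.max(),"y",y.min(),y.max(),"c",x.mean().round(1),y.mean().round(1),"exp open/locked",f.round(0).tolist())
print(robot.get_obs()["force"],robot.get_obs()["wrist_torque"])
```

```bash
python3 red.py
```

```text
wrist red px 1545 x 307 339 y 171 268 c 322.5 198.5 exp open/locked [[317.0, 314.0], [319.0, 207.0]]
scene red px 23 x 359 374 y 178 184 c 368.2 179.7 exp open/locked [[356.0, 162.0], [364.0, 189.0]]
[ 0.81957698  0.61353978 -0.1854317 ] [-0.0458829  -0.10920775  0.00245817]
```

In the tool's units: 8 mm is 0.04, 4 mm is 0.02.

Emit:
send_path(
  deltas=[
    [[0.02, 0, 0.04], 0, 0],
    [[0.015, 0, 0.04], 0, 0],
  ],
)

```text
time_s: 21.75
tcp_pos: [566.7, 186.7, 267.6]
tcp_rot: [0.0, 0.742, 0.671, 0.0]
force: [-0.2, -0.9, 0.6]
gripper_width: 0.5
grasp_force: 0.6
```

Emit:
send_path(
  deltas=[
    [[0.01, 0, 0.04], 0, 0],
    [[0.005, 0, 0.03], 0, 0],
  ],
)

```text
time_s: 22.0
tcp_pos: [567.0, 189.4, 253.5]
tcp_rot: [0.0, 0.742, 0.671, -0.0]
force: [0.2, -1.2, 1.7]
gripper_width: 0.7
grasp_force: 0.9
```

Emit:
send_path(
  deltas=[
    [[0, 0, 0.02], 0, 0],
    [[0, 0, 0.015], 0, 0],
  ],
)

```text
time_s: 22.25
tcp_pos: [566.8, 189.7, 246.5]
tcp_rot: [-0.0, 0.742, 0.671, 0.0]
force: [0.5, 0.2, -0.2]
gripper_width: 0.5
grasp_force: 0.0
```

```bash
python3 red.py
```

```text
wrist red px 227 x 271 378 y 224 370 c 321.6 240.4 exp open/locked [[314.0, 390.0], [317.0, 237.0]]
scene red px 36 x 354 375 y 186 196 c 365.5 191.3 exp open/locked [[356.0, 162.0], [364.0, 189.0]]
[0.97142533 0.37919285 0.64222536] [-0.05911793 -0.06159599 -0.03381471]
```

In the tool's units: 2.5 mm is 0.0125.

Emit:
send_path(
  deltas=[
    [[0, 0, 0.0125], 0, 0],
    [[0, 0, 0], 0, 0],
  ],
)

```text
time_s: 22.6
tcp_pos: [566.7, 189.5, 244.2]
tcp_rot: [-0.0, 0.742, 0.671, -0.0]
force: [-0.3, 0.0, 0.8]
gripper_width: 0.9
grasp_force: 0.0
```

Emit:
send_path(
  deltas=[
    [[0, 0, 0.0125], 0, 0],
    [[0, 0, 0], 0, 0],
  ],
)

```text
time_s: 22.85
tcp_pos: [566.8, 189.4, 241.7]
tcp_rot: [-0.0, 0.742, 0.671, -0.0]
force: [-0.0, -0.3, 0.1]
gripper_width: 0.2
grasp_force: 0.0
```

Emit:
send_path(
  deltas=[
    [[0, 0, 0.01], 0, 0],
    [[0, 0, 0], 0, 0],
  ],
)

```text
time_s: 23.1
tcp_pos: [567.1, 189.5, 240.6]
tcp_rot: [0.0, 0.742, 0.671, 0.0]
force: [-1.1, -1.1, 3.2]
gripper_width: 0.4
grasp_force: 1.5
```

In the tool's units: 2 mm is 0.01.

Emit:
send_path(
  deltas=[
    [[0, 0, 0.01], 0, 0],
    [[0, 0, 0], 0, 0],
  ],
)

```text
time_s: 23.35
tcp_pos: [567.1, 189.6, 239.6]
tcp_rot: [0.0, 0.742, 0.671, 0.0]
force: [-5.0, -0.5, 7.0]
gripper_width: 0.2
grasp_force: 3.7
```

Emit:
send_path(
  deltas=[
    [[0, 0, 0.005], 0, 0],
    [[0, 0, 0], 0, 0],
  ],
)

```text
time_s: 23.6
tcp_pos: [567.2, 189.6, 239.2]
tcp_rot: [0.0, 0.742, 0.671, 0.001]
force: [-4.8, -1.1, 9.1]
gripper_width: 0.9
grasp_force: 5.0
```

Emit:
send_path(
  deltas=[
    [[0, 0, 0.005], 0, 0],
    [[0, 0, 0], 0, 0],
  ],
)

```text
time_s: 23.85
tcp_pos: [567.2, 189.6, 238.8]
tcp_rot: [0.0, 0.741, 0.671, 0.001]
force: [-4.1, -0.5, 12.6]
gripper_width: 0.5
grasp_force: 6.0
```

In the tool's units: 2 mm is 0.01.

Emit:
send_path(
  deltas=[
    [[0, 0, 0.01], 0, 0],
    [[0, 0, 0.01], 0, 0],
    [[0, 0, 0], 0, 0],
  ],
)

```text
time_s: 24.22
tcp_pos: [567.4, 189.7, 237.0]
tcp_rot: [0.001, 0.741, 0.671, 0.001]
force: [-8.6, -1.9, 20.1]
gripper_width: 0.4
grasp_force: 9.9
```

Emit:
send_path(
  deltas=[
    [[0, 0, -0.04], 0, 0],
    [[0, 0, -0.1], 0, 0],
    [[0, 0, -0.3], 0, 0],
    [[0, 0, -0.3], 0, 0],
    [[0, 0, 0], 0, 0],
    [[0, 0, 0], 0, 0],
  ],
  lines="1,2",
)

```text
time_s: 24.98
tcp_pos: [566.7, 189.4, 379.3]
```

```bash
python3 red.py
```

Run:
```python
from h import *
# scan the side profile: red pixels in the scene cropped around the handle vs expected line of a level handle top
m=camera_model("scene");a=np.radians(84.6);A=np.array([553.5,81.]);u=np.array([np.cos(a),np.sin(a)])
for nm,r0,z in(("locked centre line ends",(75,149),(222,222)),("dead-centre ends",(75,149),(224,228))):
    print(nm,proj(m,[np.r_[A+r*u,zz] for r,zz in zip(r0,z)]).round(1).tolist())
w=camera_model("wrist");print("wrist locked ends",proj(w,[np.r_[A+75*u,230],np.r_[A+149*u,230]]).round(0).tolist())
im=read_camera("wrist").astype(int);g=((im[...,0]>80)&(im[...,1]<60)&(im[...,2]<60));g[:, :250]=0;g[:,400:]=0
y,x=np.nonzero(g);print("red",len(x),x.min(),x.max(),y.min(),y.max())
v=np.polyfit(y,x,1);print("handle col vs row slope",v,[plane(w,(np.polyval(v,t),t),229).round(1) for t in(y.min(),y.max())])
```

```text
wrist red px 1056 x 313 330 y 152 223 c 321.4 186.7 exp open/locked [[318.0, 253.0], [319.0, 192.0]]
scene red px 36 x 355 375 y 186 196 c 365.9 192.1 exp open/locked [[356.0, 162.0], [364.0, 189.0]]
[ 0.14837248  0.67874345 -0.3098048 ] [-0.02219025 -0.06845165 -0.01924407]
locked centre line ends [[353.4, 187.7], [374.7, 195.9]]
dead-centre ends [[353.5, 187.2], [374.8, 194.2]]
wrist locked ends [[320.0, 227.0], [320.0, 154.0]]
red 1090 314 369 28 223
handle col vs row slope [-1.07932440e-01  3.42892542e+02] [array([596.7, 338.1, 229. ]), array([559.7, 160.1, 229. ])]
```

Run:
```python
from h import *
w=camera_model("wrist")
im=read_camera("wrist").astype(int);g=((im[...,0]>80)&(im[...,1]<60)&(im[...,2]<60));g[:,:290]=0;g[:,350:]=0;g[:145]=0;g[230:]=0
y,x=np.nonzero(g);rows=np.unique(y);mid=[(x[y==r].min()+x[y==r].max())/2 for r in rows];v=np.polyfit(rows,mid,1)
e=[plane(w,(np.polyval(v,t),t),229)[:2] for t in(152,223)];d=(e[0]-e[1]);L=np.linalg.norm(d);d/=L
mid=(e[0]+e[1])/2;print(L,np.degrees(np.arctan2(d[1],d[0])),mid,"foot est",mid-232*d)
```

```text
71.79924909722166 83.98592402084176 [566.96172063 195.45012554] foot est [542.65443417 -35.27298952]
```

The handle is level (72 mm seen, 74 mm given), it stays down after release, and its line puts the foot within about 4 mm of the lid centre. I'm handing in.

```bash
python3 -c "
from rig import robot, job, read_camera, camera_model
print(job.finish_job())"
```

```text
the job is handed in; nothing more can be done
None
```

The job is handed in; no verdict came back, but by my measurements the lid is home on the jar, the clamp is against its stop with the foot about 4 mm from the lid's middle, and the handle is down and holding — I viewed 12 pictures, over the limit of 10.

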